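# Hang the stained slide rack on the drying stand

## Robot

A 6-joint arm with a two-finger parallel gripper is mounted at the origin on the work surface. World frame = base frame: x ahead of the robot, y to its left, z up, the work surface at z = 0. Lengths are in m, angles in rad, forces in N, time in s.
With the tool pointing down it reaches from about 0.325 to 0.9 m from the base axis. Payload 6.1 kg.
Tool frame: the origin (TCP) lies between the finger pads; the fingertips stand arm.nose_length ahead of it and the grasp point (between the pads) lies 8 mm behind it (arm.nose_length is the distance from the TCP to the fingertips, in m); z points along the fingers, y is the direction in which the jaws open and shut (so a half turn about z gives the same grasp; the last joint's range is limited). The gripper opens to 85 mm and grips with 20 to 120 N. Pads are 22 mm wide; open, the fingers measure 114 mm over their backs; the gripper's body (76 mm by 85 mm) begins 54 mm behind the grasp point. The pads swing forward as they close: fully open they stand 13 mm farther back than shut.
Start: joints at [1.152, 0.22, 1.526, -0, 1.395, -0.126], TCP at [0.18, 0.598, 0.209] pointing down, gripper open.
Joint ranges: [-2.98, 2.98], [-0.91, 2.08], [0.09, 2.57], [-1.24, 4.39], [0.2, 2.65], [-2.68, 2.68]. Speed limits (rad/s): [2.57, 2.57, 3.01, 3.14, 3.14, 3.14].

## Interface

Orientations are given as a unit quaternion [w, x, y, z].
In Python, from bench import arm gives the robot as it stands.
- The arm moves only by the tool apply_moves, never from a script. Its argument "targets" is a list of rows, each a list of 6 numbers: the shift along the tool's x, y, z in m, then the turn, a rotation vector about the tool's x, y, z in degrees. In form: [[tx, ty, tz, rx, ry, rz], ...]. A call has 1 to 5 rows; each row shifts and turns the pose as measured when the row begins, along the tool's axes as they then stand; what a row does not reach is not made up. A row lasts 1/10 s, in which the tool goes at most 50 mm and 8.59 degrees, less where a joint would pass 70% of its speed; a pose out of reach is approached as far as the arm can. A call is refused whole if a number of a shift passes 0.05 or a number of a turn 8.59, either way. A call with a gripper value outside its range is refused whole. "claw" is the opening, from 0 (shut) to 1 (fully open), set as the call begins (left out, the last holds). The fingers move at their own pace and stop on an object; "grip_force" is the grip in N (left out, the last holds). Time passes only in rows, so rows that do not move let the fingers close. It gives the time, the measured TCP pose, the force and the opening at its end, in the units of the state.
- arm.sense(): the state, without advancing time (a new reading comes with each control period).
- arm.read_camera(name): name is "scene" or "side" or "wrist"; returns a dict with "color" (480x640x3 uint8, red, green, blue), "fx", "fy", "cx", "cy" (pixels), "k1" (the pictures are not rectified: a ray, as slopes to the right and down, at radius r is drawn at 1 + k1 r^2 times it, then the intrinsics apply), "extrinsics" (4x4, takes a point from world to camera coordinates); the wrist camera has in their place "mount" (4x4, takes a point from camera to tool coordinates, whose origin is the TCP and whose axes are the flange's). Camera axes: x right, y down, z forward; pixel columns grow to the right and rows downward; lengths in m; the calibration is good to about 2 mm. A picture is of the moment at which its call begins: read the wrist's pose just before it. There is no depth.
- arm.close_job(): hands the job in, once; it reports no verdict.
The state is a dict: "t": time; "joints": joint angles; "qvel": joint speeds; "effort": joint torques, N m; "tcp_pos": TCP position; "ee_rot": TCP orientation; "force": force on the tool from outside, world axes, zero at the start; "torque": the same for the moment, N m; "grip_width": opening from 0.0 (shut) to 1.0 (fully open).
Only numpy, scipy, OpenCV 4.12 (cv2) and the standard library are available. Lean on these libraries where they do the work, as an engineer would, in place of code of your own. Each camera call takes 0.05 s, during which the arm holds its last target. There are 200 camera calls.

## Task

The slide rack with the orange grip is ready to dry. Lift it by its grip off the hook it hangs from and hang it on the empty hook of the green drying stand, with its bar across both prongs; carry it level the whole way and never set it down or let it drop. Leave the rack with the blue grip hanging where it is.

Things in the scene. Friction and masses are not known exactly. Their poses are not given: they have to be found in the camera images.
- orange_rack_grip (a point): Centre of the orange grip of the rack to move: upright block 16 (x) x 30 (y) x 56 mm high. Steel bar under it, along y, 8 mm round, 100 long, axis 34 mm below this point. From the bar's ends wires go down to a 36 (x) x 106 (y) mm basket of glass slides: slide tops 106 mm, underside 184 mm below this point. About 0.32 kg (varies). z up. Hangs on a grey stand, within 10 mm of its middle.
- dry_stand_seat (a point): Green stand (green tray, green prong tips, empty, fixed): where a hung rack's bar has its middle, 209 mm above the bench. Hook: two 8 mm prongs at y = +-24 mm, each a V seen from the side, rising from here to tips at x = -30 mm (tops 13 mm above this point) and to uprights at x = +55. Prong undersides 13 mm below this point. x: from tips to uprights; y: along a hung bar; z up.
- rinse_stand_seat (a point): The grey stand from which the orange rack hangs, of the same shape; same point and axes. Slides do not pass the prongs vertically: lift 20 to 55 mm (38 is midway), so that the bar clears the tips and the slides stay under the prongs, then slide out along -x by 80 mm or more. Hang it on the green stand in reverse: in along its +x at that height, then down. Tips face the robot within 17 degrees of -x.
- blue_rack_grip (a point): Centre of the blue grip of a second rack of the same sizes, hanging on another grey stand of the same shape. Bystander, to be left hanging undisturbed.

How it is judged:
On the way:
1. the orange rack is off its hook, carried in the gripper (distance of orange_rack_grip from where it was at the start of the episode above 0.07 m and contact force between the fingers and orange_rack above 1 N and contact force between orange_rack and rinse_stand below 0.1 N), for 0.2 s.
At the end, for the whole second after the job is handed in: The orange-grip rack hangs at rest on the green stand's two prongs: grip within 20 mm of the seat horizontally, bar within 10 mm of the seat's height, bar within 10 degrees of the stand's y, rack within 10 degrees of upright, its weight on the stand (horizontal distance between orange_rack_grip and dry_stand_seat below 0.02 m and z of orange_rack_grip in the frame of dry_stand_seat between 0.024 and 0.044 m and angle between the y axis of orange_rack_grip and the y axis of dry_stand_seat, either way round below 0.175 rad and angle between orange_rack_grip's own z axis and vertical below 0.175 rad and contact force between orange_rack and dry_stand above 0.5 N and linear speed of orange_rack below 0.03 m/s); the robot touches nothing.
It fails at once if the orange rack is tilted more than 20 degrees (angle between orange_rack_grip's own z axis and vertical above 0.35 rad).
It fails at once if the orange rack is set down or dropped (more than 30 mm below its hanging height) (height (world z) of orange_rack_grip below 0.213 m).
It fails at once if the blue rack is disturbed (grip moved more than 20 mm) (distance of blue_rack_grip from where it was at the start of the episode above 0.02 m).
It also fails if it takes over 48 s, if anything falls off the work surface, if the arm or the gripper's body presses on something with over 40 N, if the wrist force passes 120 N, or if a joint passes its speed limit or range.

## Working session

There is one attempt and no reset: what is moved stays moved. The work goes in short steps, Python scripts to look and compute and a tool call to move; the robot and the scene stay as the last step left them, time stands still between calls to the robot, and variables do not carry over. Pictures are saved under pics/ and viewed, on a budget of 10 in all, crops included, one or two more only if the job needs it, and the job is handed in when it is done.

Besides the shell and the picture viewer there is one more tool, called after "Request:" as name([rows], argument=value, ...), one row to a line, values as JSON. apply_moves: Moves the arm, as the interface text tells. Its arguments: {"type":"object","properties":{"targets":{"type":"array","items":{"type":"array","items":{"type":"number"}}},"claw":{"type":"number"},"grip_force":{"type":"number"}},"required":["targets"]}

```bash
mkdir -p pics; ls
cat > h.py <<'E'
import numpy as np, cv2
from bench import arm
def save(n,f): 
    c=arm.read_camera(n); cv2.imwrite('pics/'+f,c['color'][:,:,::-1]); np.save('pics/'+f+'.npy',c,allow_pickle=True); return c
E
python3 - <<'E'
from h import *
a=save('scene','s1.png'); b=save('side','d1.png')
cv2.imwrite('pics/both.png',cv2.resize(np.vstack([a['color'],b['color']]),(800,1200))[:,:,::-1])
for c in(a,b): print({k:v for k,v in c.items() if k!='color'})
print(arm.nose_length, arm.sense())
E
```

```text
pics
{'fx': 509.81358697087467, 'fy': 509.81358697087467, 'cx': 329.7885737757423, 'cy': 237.20962494033475, 'k1': -0.14056671356117847, 'extrinsics': array([[ 0.2544845 ,  0.96684628, -0.02111648, -0.15501424],
       [ 0.6941716 , -0.1978292 , -0.6920906 , -0.21910005],
       [-0.67332268,  0.16146787, -0.7215017 ,  1.58825487],
       [ 0.        ,  0.        ,  0.        ,  1.        ]])}
{'fx': 505.3550961330156, 'fy': 505.3550961330156, 'cx': 316.82078534865167, 'cy': 238.098243431666, 'k1': -0.015293142091245656, 'extrinsics': array([[-0.65150185, -0.75860965, -0.00753248,  0.40653304],
       [-0.44920135,  0.39374198, -0.8019884 ,  0.46667211],
       [ 0.611362  , -0.51911333, -0.59729211,  0.58380819],
       [ 0.        ,  0.        ,  0.        ,  1.        ]])}
0.011 {'t': 0.1, 'joints': array([ 1.15190264e+00,  2.21167035e-01,  1.52750142e+00, -1.69966067e-05,
        1.39468040e+00, -1.26088460e-01]), 'qvel': array([ 0.00125897, -0.00173349, -0.00202234, -0.00059996, -0.00018394,
        0.00017203]), 'effort': array([ 4.16470575e-04, -4.98249722e+01, -3.90546191e+01, -2.31767917e-04,
        5.75595419e-03, -2.59962697e-06]), 'tcp_pos': array([0.18016418, 0.59786383, 0.20819391]), 'ee_rot': array([-2.28268134e-04,  1.45878646e-01,  9.89302102e-01, -8.47955088e-04]), 'force': array([ 0.367399  , -0.4611385 ,  0.50460308]), 'torque': array([ 0.0381531 , -0.02534893, -0.03861697]), 'grip_width': 0.998203135635649}
```

View pics/s1.png

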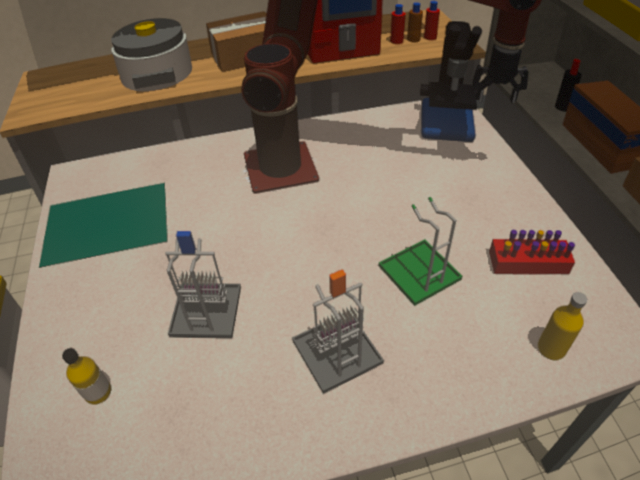

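View pics/d1.png

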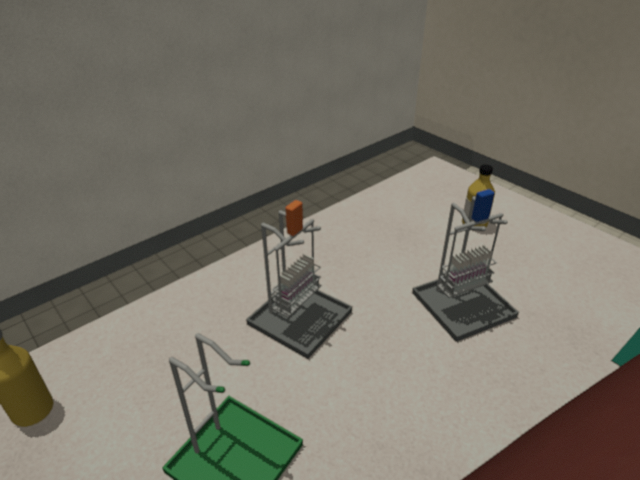

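Scene: orange grip at (338,283), blue grip at (186,242), green tips at (415,207) and (431,200). Side: orange at (294,217), blue at (482,205), green tips at (221,389) and (245,362). Next I triangulate these and get the tray yaws.

```bash
cat >> h.py <<'E'
def load(f): return np.load('pics/'+f+'.npy',allow_pickle=True).item()
def rays(c,p,E=None):
    E=c['extrinsics'] if E is None else E
    K=np.array([[c['fx'],0,c['cx']],[0,c['fy'],c['cy']],[0,0,1]])
    u=cv2.undistortPoints(np.array(p,float).reshape(-1,1,2),K,np.array([c['k1'],0,0,0,0.])).reshape(-1,2)
    d=np.c_[u,np.ones(len(u))]@E[:3,:3]
    return -E[:3,:3].T@E[:3,3], d/np.linalg.norm(d,axis=1)[:,None]
def onz(c,p,z,E=None):
    o,d=rays(c,p,E); return o+d*((z-o[2])/d[:,2])[:,None]
def tri(c1,p1,c2,p2):
    o1,d1=rays(c1,[p1]);o2,d2=rays(c2,[p2])
    A=np.c_[d1[0],-d2[0]];s=np.linalg.lstsq(A,o2-o1,rcond=None)[0]
    a=o1+s[0]*d1[0];b=o2+s[1]*d2[0]; return (a+b)/2,np.linalg.norm(a-b)
def blobs(img,lo,hi,near=None,minA=4):
    m=cv2.inRange(cv2.cvtColor(img,cv2.COLOR_RGB2HSV),np.array(lo),np.array(hi))
    n,l,s,ce=cv2.connectedComponentsWithStats(m)
    return m,l,[(i,s[i,4],s[i,:4],ce[i]) for i in range(1,n) if s[i,4]>=minA]
E
python3 - <<'E'
from h import *
a=load('s1.png');b=load('d1.png')
def near(bl,p,r=12): 
    L=[x for x in bl if np.hypot(*(x[3]-p))<r]; return max(L,key=lambda x:x[1])
for nm,lo,hi,pa,pb in [('orange',(3,150,80),(15,255,255),(338,283),(294,217)),('blue',(105,120,50),(125,255,255),(186,242),(482,205)),
  ('tipA',(45,90,40),(80,255,255),(415,207),(221,389)),('tipB',(45,90,40),(80,255,255),(431,200),(245,362))]:
    _,_,ba=blobs(a['color'],lo,hi);_,_,bb=blobs(b['color'],lo,hi)
    try:
        x=near(ba,pa);y=near(bb,pb); print(nm,x[1],x[3],y[1],y[3],tri(a,x[3],b,y[3]))
    except Exception as e: print(nm,'fail',e,[(q[1],q[3]) for q in ba],[(q[1],q[3]) for q in bb])
# trays
_,l,bl=blobs(a['color'],(45,90,40),(80,255,255)); t=near(bl,(420,270),25)
def rect(mask,c):
    p=np.argwhere(mask)[:,::-1]; h=cv2.convexHull(p.astype(np.int32)).reshape(-1,2)
    w=onz(c,h,0.008)[:,:2].astype(np.float32); r=cv2.minAreaRect(w*1000); print('rect',r)
rect(l==t[0],a)
hsv=cv2.cvtColor(a['color'],cv2.COLOR_RGB2HSV)
m=((hsv[:,:,1]<60)&(hsv[:,:,2]<110)).astype(np.uint8); m[:, :150]=0
n,l,s,ce=cv2.connectedComponentsWithStats(m)
for i in range(1,n):
    if s[i,4]>800: print(s[i],ce[i]); (250<ce[i][1]<400) and rect(l==i,a)
E
```

```text
orange 306 [337.69607843 282.28431373] 443 [293.81941309 216.79232506] (array([0.68133825, 0.00072269, 0.24517009]), np.float64(0.001881242335278951))
blue 61 [183.06557377 233.93442623] 471 [482.36093418 205.09766454] (array([ 0.48687621, -0.26854054,  0.2526838 ]), np.float64(0.012766585568265888))
tipA 6 [413.5 206.5] 34 [219.67647059 388.97058824] (array([0.48867557, 0.25144683, 0.20051362]), np.float64(0.03512675089988389))
tipB 6 [430.16666667 199.        ] 28 [245.  362.5] (array([0.49370728, 0.24831312, 0.23392775]), np.float64(0.03486947243333443))
rect ((514.8878784179688, 258.9478454589844), (155.23733520507812, 151.17994689941406), 16.249008178710938)
[  296     0   344   307 25755] [504.10926034 128.58874005]
[150  18  34  38 923] [165.11375948  35.2936078 ]
[ 150   38   41   52 1320] [169.44166667  67.33409091]
[ 150   94  104   52 3467] [198.80501875 118.95529276]
[ 168  254   73   84 3519] [204.09832339 307.86700767]
rect ((450.78948974609375, -276.0533447265625), (179.2106475830078, 267.43841552734375), 87.36460876464844)
[ 293  306   91   87 3997] [336.95246435 351.21691268]
rect ((653.0511474609375, 4.725166320800781), (209.491455078125, 181.84738159179688), 13.426749229431152)
[ 332  381  308   99 3664] [540.62909389 433.35371179]
```

Run:
```python
from h import *
a=load('s1.png');b=load('d1.png')
A=tri(a,(413.5,206.5),b,(245,362.5));B=tri(a,(430.2,199),b,(219.7,389)); print(A,B)
d=B[0]-A[0]; print('len',np.linalg.norm(d[:2]),'yaw',np.degrees(np.arctan2(-d[0],d[1])))
for c,n in((a,'scene'),(b,'side')):
    x0,y0,w=(285,260,110) if n=='scene' else (235,190,125)
    crop=c['color'][y0:y0+w+25,x0:x0+w]; cv2.imwrite(f'pics/c_{n}.png',cv2.resize(crop,None,fx=4,fy=4,interpolation=cv2.INTER_CUBIC)[:,:,::-1])
x=cv2.imread('pics/c_scene.png');y=cv2.imread('pics/c_side.png');H=600
o=np.zeros((600,960,3),np.uint8);o[:x.shape[0],:x.shape[1]]=x;o[:y.shape[0],450:450+y.shape[1]]=y
cv2.imwrite('pics/c.png',o[:,:800] if 0 else cv2.resize(o,(800,500)))
```

```text
(array([0.49802916, 0.22677424, 0.21723628]), np.float64(0.0008406352073507494)) (array([0.48470636, 0.27264782, 0.2169673 ]), np.float64(0.0008960334928188514))
len 0.04776905107087413 yaw 16.194579017332753
```

View pics/c.png

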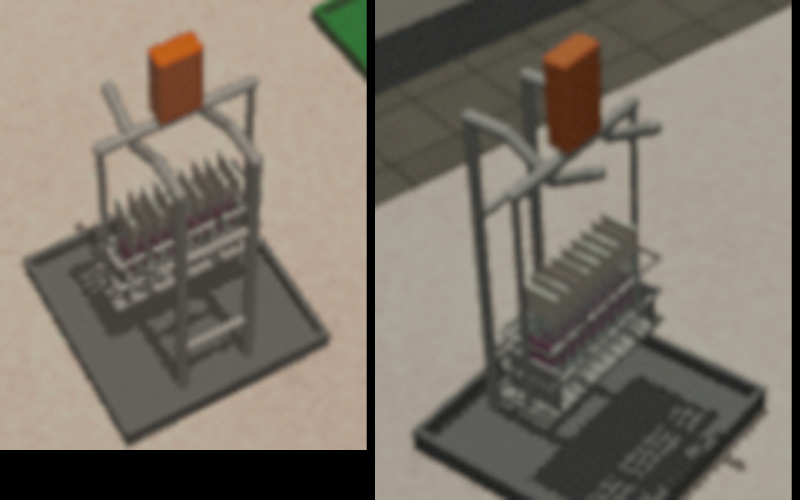

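Orange crop: the bar ends in full-image pixels are scene (314,305)/(361,285.5) and side (313,221.5)/(269,252). Green tips are consistent: 47.8 mm apart, z 0.217, yaw 16.2°.

Run:
```python
from h import *
a=load('s1.png');b=load('d1.png')
A=tri(a,(314.4,305),b,(312.7,221.5));B=tri(a,(360.6,285.5),b,(268.6,252.4)); print(A,B,(A[0]+B[0])/2)
d=B[0]-A[0]; print('len',np.linalg.norm(d),'yaw',np.degrees(np.arctan2(-d[0],d[1])))
# tray corners scene
p=onz(a,[(285+25/3.333,260+262/3.333),(285+128/3.333,260+440/3.333),(285+328/3.333,260+338/3.333)],0.008);print(p)
e=p[2]-p[1];print('trayyaw',np.degrees(np.arctan2(-e[0],e[1])),np.linalg.norm(e));e=p[1]-p[0];print(np.degrees(np.arctan2(e[1],e[0])),np.linalg.norm(e))
# blue grip
m,l,bl=blobs(a['color'],(105,100,40),(130,255,255));print([(x[1],x[3]) for x in bl if abs(x[3][0]-185)<20])
print(tri(a,(186,242),b,(482.4,205)))
from scipy.spatial.transform import Rotation as R
s=arm.sense();q=s['ee_rot'];M=R.from_quat(np.r_[q[1:],q[0]]).as_matrix();print(M.round(3))
w=arm.read_camera('wrist');print(w['mount'].round(4))
```

```text
(array([ 0.69232035, -0.04906295,  0.20668325]), np.float64(0.0030243636692161885)) (array([0.67290125, 0.05542364, 0.20397656]), np.float64(0.010569949601866952)) [0.6826108  0.00318034 0.20532991]
len 0.10631027275795106 yaw 10.528443372694351
[[ 0.62761472 -0.09186975  0.008     ]
 [ 0.77385202 -0.05699565  0.008     ]
 [ 0.73820684  0.08702796  0.008     ]]
trayyaw 13.901104632010544 0.1483690577726071
13.413148485830362 0.1503381264303938
[(np.int32(70), array([182.95714286, 234.28571429]))]
(array([ 0.49427303, -0.27109507,  0.24335018]), np.float64(0.0020890059693238227))
[[-0.957  0.289 -0.001]
 [ 0.289  0.957 -0.002]
 [ 0.    -0.002 -1.   ]]
[[ 5.000e-04 -9.568e-01 -2.909e-01  7.530e-02]
 [ 1.000e+00  9.000e-04 -1.100e-03 -5.000e-04]
 [ 1.300e-03 -2.909e-01  9.567e-01 -1.634e-01]
 [ 0.000e+00  0.000e+00  0.000e+00  1.000e+00]]
```

Request:
apply_moves([
  [0,0,-0.05,0,0,-7.6],
  [0,0,-0.05,0,0,-7.6],
  [0,0,-0.05,0,0,-7.6],
  [0,0,0,0,0,-7.6],
], claw=1)

```text
t: 0.55
tcp_pos: [0.1793, 0.5959, 0.3582]
ee_rot: [-0.003, -0.128, 0.992, -0.005]
force: [0.1, 0.6, 1.3]
grip_width: 0.999
```

```bash
cat >> h.py <<'E'
from scipy.spatial.transform import Rotation as R
def go(pos,yaw):
    s=arm.sense();q=s['ee_rot'];M=R.from_quat(np.r_[q[1:],q[0]]).as_matrix()
    y=np.radians(yaw);ty=np.array([-np.sin(y),np.cos(y),0]);tz=np.array([0,0,-1.]);T=np.c_[np.cross(ty,tz),ty,tz]
    print('t',s['t'],'pos',s['tcp_pos'].round(4),'j',s['joints'].round(2),'F',s['force'].round(1),'w',round(s['grip_width'],3))
    print('yaw',np.degrees(np.arctan2(-M[0,1],M[1,1])).round(2),'shift tool',(M.T@(np.array(pos)-s['tcp_pos'])).round(4),'turn',np.degrees(R.from_matrix(M.T@T).as_rotvec()).round(2))
    return s,M
E
python3 -c "
from h import *
go((0.58,-0.023,0.35),13.5)"
```

```text
t 0.55 pos [0.1793 0.5959 0.3582] j [ 1.15  0.17  1.31  0.    1.67 -0.67] F [0.1 0.6 1.3] w 0.999
yaw 14.67 shift tool [-0.2311 -0.7     0.0131] turn [-0.56 -0.44  1.17]
```

Request:
apply_moves([
  [-0.015,-0.045,0,0,0,0],
  [-0.015,-0.045,0,0,0,0],
  [-0.015,-0.045,0,0,0,0],
  [-0.015,-0.045,0,0,0,0],
  [-0.015,-0.045,0,0,0,0],
])

```text
t: 1.05
tcp_pos: [0.31, 0.3962, 0.3582]
ee_rot: [-0.004, -0.135, 0.991, -0.005]
force: [1.6, -0.2, 1.0]
grip_width: 0.998
```

Request:
apply_moves([
  [-0.015,-0.045,0,0,0,0],
  [-0.015,-0.045,0,0,0,0],
  [-0.015,-0.045,0,0,0,0],
  [-0.015,-0.045,0,0,0,0],
  [-0.015,-0.045,0,0,0,0],
])

```text
t: 1.55
tcp_pos: [0.4454, 0.1907, 0.3589]
ee_rot: [-0.003, -0.136, 0.991, -0.005]
force: [0.7, -0.1, -0.1]
grip_width: 0.999
```

```bash
python3 -c "
from h import *
go((0.62,-0.014,0.35),13.5)"
```

```text
t 1.55 pos [0.4454 0.1907 0.3589] j [ 0.25 -0.17  1.65 -0.01  1.67 -1.6 ] F [ 0.7 -0.1 -0.1] w 0.999
yaw 15.63 shift tool [-0.1131 -0.2441  0.01  ] turn [-0.5  -0.46  2.13]
```

Request:
apply_moves([
  [-0.022,-0.045,0.002,-0.1,-0.1,0.4],
  [-0.022,-0.045,0.002,-0.1,-0.1,0.4],
  [-0.022,-0.045,0.002,-0.1,-0.1,0.4],
  [-0.022,-0.045,0.002,-0.1,-0.1,0.4],
  [-0.022,-0.045,0.002,-0.1,-0.1,0.4],
])

```text
t: 2.05
tcp_pos: [0.6066, -0.0004, 0.3496]
ee_rot: [0.001, -0.118, 0.993, 0.001]
force: [0.9, -0.0, 1.5]
grip_width: 0.992
```

Request:
apply_moves([
  [-0.003,-0.02,0,0,0,0],
  [0,0,0,0,0,0],
])

```text
t: 2.25
tcp_pos: [0.6163, -0.0258, 0.3461]
ee_rot: [-0.001, -0.114, 0.993, 0.001]
force: [-1.5, -0.3, 0.2]
grip_width: 1.001
```

Run:
```python
from h import *
s,M=go((0.62,-0.014,0.35),13.5)
w=save('wrist','w1.png')
T=np.eye(4);T[:3,:3]=M;T[:3,3]=s['tcp_pos'];E=np.linalg.inv(T@w['mount']);np.save('pics/E1.npy',E)
m,l,bl=blobs(w['color'],(3,150,80),(15,255,255),minA=100)
for x in bl: print(x[1:],onz(w,[x[3]],0.27,E))
```

```text
t 2.25 pos [ 0.6163 -0.0258  0.3461] j [-0.17  0.15  1.35  0.    1.64 -1.97] F [-1.5 -0.3  0.2] w 1.001
yaw 13.1 shift tool [-0.0062  0.0107 -0.0039] turn [ 0.07 -0.09 -0.4 ]
(np.int32(891), array([313, 330,  45,  25], dtype=int32), array([334.69023569, 343.51964085])) [[ 6.79534809e-01 -4.26048154e-04  2.70000000e-01]]
```

View pics/w1.png

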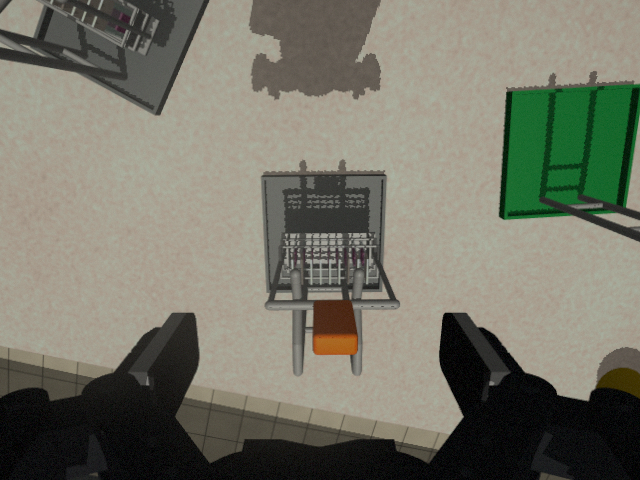

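Wrist view: bar from (267,304) to (398,304), level in the image, so rack yaw ≈13.1°. Grip top at (335,343) gives (0.680, 0.000), which agrees with the triangulation.

```bash
python3 -c "
from h import *
go((0.680,0.0,0.30),13.1)"
```

```text
t 2.3 pos [ 0.6158 -0.0246  0.3459] j [-0.17  0.15  1.35  0.    1.64 -1.97] F [-0.5 -0.5 -0.4] w 1.004
yaw 13.14 shift tool [-0.0682  0.0093  0.0457] turn [ 0.11 -0.11  0.04]
```

Request:
apply_moves([
  [-0.035,0.005,0,0,0,0],
  [-0.033,0.004,0,0,0,0],
  [0,0,0.022,0,0,0],
  [0,0,0.022,0,0,0],
  [0,0,0,0,0,0],
])

```text
t: 2.8
tcp_pos: [0.6789, 0.0072, 0.2994]
ee_rot: [-0.003, -0.117, 0.993, 0.002]
force: [-0.1, -0.2, -1.0]
grip_width: 1.0
```

Run:
```python
from h import *
s,M=go((0.680,0.0,0.238),13.1)
w=save('wrist','w2.png')
T=np.eye(4);T[:3,:3]=M;T[:3,3]=s['tcp_pos'];E=np.linalg.inv(T@w['mount'])
m,l,bl=blobs(w['color'],(3,150,80),(15,255,255),minA=100)
for x in bl:
    print(x[1:])
    ys,xs=np.where(l==x[0]); V=cv2.cvtColor(w['color'],cv2.COLOR_RGB2HSV)[:,:,2]
    top=V[ys,xs]>190; print(top.sum(), onz(w,[(xs[top].mean(),ys[top].mean())],0.271,E), onz(w,[(xs.min(),ys.max()),(xs.max(),ys.max())],0.271,E))
```

```text
t 2.8 pos [0.6789 0.0072 0.2994] j [-0.11  0.32  1.24  0.    1.59 -1.91] F [-0.1 -0.2 -1. ] w 1.0
yaw 13.39 shift tool [ 0.0004 -0.0076  0.0614] turn [ 0.3  -0.26  0.29]
(np.int32(1476), array([275, 248,  59,  40], dtype=int32), array([302.34417344, 271.62940379]))
0 [[nan nan nan]] [[ 0.69071335 -0.01238576  0.271     ]
 [ 0.68403765  0.01581695  0.271     ]]<stdin>:9: RuntimeWarning: Mean of empty slice.
  ret = ret.dtype.type(ret / rcount)
```

Request:
apply_moves([
  [0,-0.0075,0,0.2,-0.2,0.2],
  [0,0,0.03,0,0,0],
  [0,0,0.03,0,0,0],
  [0,0,0,0,0,0],
])

```text
t: 3.25
tcp_pos: [0.6837, 0.0001, 0.2497]
ee_rot: [0.007, -0.116, 0.993, -0.001]
force: [-0.6, -0.1, -0.9]
grip_width: 0.997
```

```bash
python3 -c "
from h import *
go((0.680,0.0,0.238),13.1)"
```

```text
t 3.25 pos [6.837e-01 1.000e-04 2.497e-01] j [-0.12  0.33  1.32  0.    1.48 -1.92] F [-0.6 -0.1 -0.9] w 0.997
yaw 13.28 shift tool [0.0038 0.0008 0.0117] turn [-0.23  0.77  0.18]
```

Request:
apply_moves([
  [0.003,0.0005,0.006,0,0.4,0],
  [0,0,0.006,0,0.3,0],
  [0,0,0,0,0,0],
])

```text
t: 3.55
tcp_pos: [0.6825, -0.0008, 0.2436]
ee_rot: [0.004, -0.115, 0.993, -0.003]
force: [0.6, 0.4, -0.4]
grip_width: 0.999
```

```bash
python3 -c "
from h import *
go((0.680,0.0,0.238),13.1)"
```

```text
t 3.55 pos [ 0.6825 -0.0008  0.2436] j [-0.11  0.33  1.33 -0.    1.47 -1.92] F [ 0.6  0.4 -0.4] w 0.999
yaw 13.24 shift tool [0.0023 0.0014 0.0056] turn [-0.39  0.43  0.14]
```

Request:
apply_moves([
  [0.003,0.001,0.006,0,0.4,0],
  [0.001,0.001,0.003,0,0.2,0],
  [0,0,0,0,0,0],
])

```text
t: 3.85
tcp_pos: [0.6791, 0.0, 0.2367]
ee_rot: [0.0, -0.115, 0.993, -0.004]
force: [0.3, 0.3, -0.5]
grip_width: 0.998
```

Request:
apply_moves([
  [0,0,0,0,0,0],
  [0,0,0,0,0,0],
  [0,0,0,0,0,0],
  [0,0,0,0,0,0],
  [0,0,0,0,0,0],
], claw=0, grip_force=70)

```text
t: 4.35
tcp_pos: [0.6794, 0.0002, 0.2376]
ee_rot: [0.001, -0.115, 0.993, -0.004]
force: [-0.5, -0.2, 0.7]
grip_width: 0.326
```

Request:
apply_moves([
  [0,0,0,0,0,0],
  [0,0,0,0,0,0],
])

```text
t: 4.55
tcp_pos: [0.6794, 0.0002, 0.2376]
ee_rot: [0.001, -0.115, 0.993, -0.004]
force: [-0.9, 0.4, 0.4]
grip_width: 0.326
```

```bash
python3 -c "
from h import *
go((0.680,0.0,0.276),13.1)"
```

```text
t 4.55 pos [6.794e-01 2.000e-04 2.376e-01] j [-0.11  0.33  1.34 -0.01  1.47 -1.91] F [-0.9  0.4  0.4] w 0.326
yaw 13.25 shift tool [-0.0006 -0.0006 -0.0384] turn [-0.48  0.04  0.15]
```

Request:
apply_moves([
  [0,0,-0.01,0,0,0],
  [0,0,-0.01,0,0,0],
  [0,0,-0.01,0,0,0],
  [0,0,-0.01,0,0,0],
  [0,0,0,0,0,0],
])

```text
t: 5.05
tcp_pos: [0.6786, 0.0004, 0.2794]
ee_rot: [-0.001, -0.115, 0.993, -0.004]
force: [1.1, -0.1, -2.8]
grip_width: 0.324
```

Run:
```python
from h import *
go((0.680,0.0,0.276),13.1)
a=save('scene','s2.png');b=save('side','d2.png')
x=max(blobs(a['color'],(3,150,80),(15,255,255))[2],key=lambda q:q[1]*(abs(q[3][0]-338)<40))
y=max(blobs(b['color'],(3,150,80),(15,255,255))[2],key=lambda q:q[1]*(abs(q[3][0]-294)<40))
print(x[1:],y[1:],tri(a,x[3],b,y[3]))
o=np.hstack([cv2.resize(a['color'][200:400,260:460],(400,400)),cv2.resize(b['color'][150:350,200:400],(400,400))])
cv2.imwrite('pics/c2.png',o[:,:,::-1])
```

```text
t 5.05 pos [6.786e-01 4.000e-04 2.794e-01] j [-0.11  0.32  1.28 -0.01  1.54 -1.91] F [ 1.1 -0.1 -2.8] w 0.324
yaw 13.24 shift tool [-0.0013 -0.0007  0.0034] turn [-0.44 -0.12  0.14]
(np.int32(2105), array([305,  62,  66,  39], dtype=int32), array([337.70071259,  80.70926366])) (np.int32(383), array([285, 179,  17,  37], dtype=int32), array([294.16710183, 199.45430809])) (array([0.42398983, 0.12895656, 0.48209895]), np.float64(0.11083290682253433))
```

View pics/c2.png

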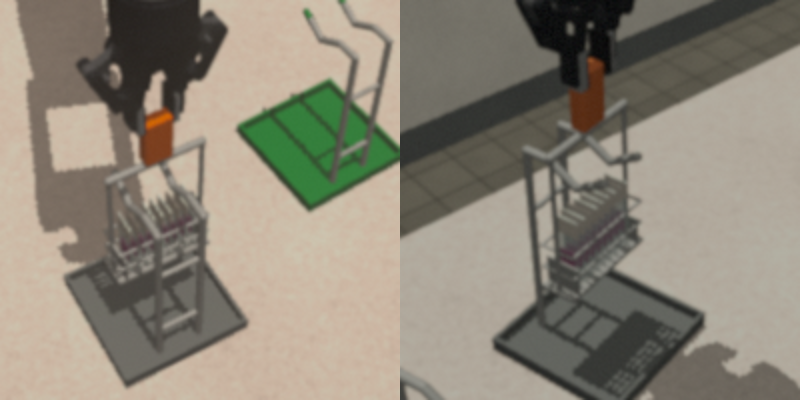

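Rack is lifted level and clear in both views: wrist force -2.8 N, slides still below the prongs. Sliding out along tool +x.

Request:
apply_moves([
  [0.01,0,0,0,0,0],
  [0.02,0,0,0,0,0],
  [0.02,0,0,0,0,0],
  [0.02,0,0,0,0,0],
  [0.02,0,0,0,0,0],
])

```text
t: 5.65
tcp_pos: [0.5849, -0.0204, 0.2733]
ee_rot: [-0.005, -0.116, 0.993, -0.003]
force: [-0.4, 0.2, -2.6]
grip_width: 0.323
```

Request:
apply_moves([
  [0.02,0,0,0,0,0],
  [0.015,0,0,0,0,0],
  [0.005,0,0,0,0,0],
  [0,0,0,0,0,0],
])

```text
t: 6.05
tcp_pos: [0.539, -0.0304, 0.2716]
ee_rot: [-0.007, -0.115, 0.993, -0.003]
force: [0.3, 0.0, -3.1]
grip_width: 0.326
```

```bash
python3 -c "
from h import *
u=np.array([np.cos(np.radians(16.2)),np.sin(np.radians(16.2))]);S=np.array([.520,.258]);p=S-.11*u;print(p)
go((*p,0.279),16.2)"
```

```text
[0.41436769 0.22731098]
t 6.05 pos [ 0.539  -0.0304  0.2716] j [-0.2  -0.01  1.66 -0.01  1.5  -2.  ] F [ 0.3  0.  -3.1] w 0.326
yaw 13.25 shift tool [ 0.0623  0.2794 -0.0075] turn [-0.18 -0.84 -2.96]
```

Request:
apply_moves([
  [0.005,0.012,-0.001,0,-0.1,-0.3],
  [0.006,0.024,-0.001,0,-0.1,-0.3],
  [0.006,0.024,-0.001,0,-0.1,-0.3],
  [0.006,0.024,-0.001,0,-0.1,-0.3],
  [0.006,0.024,-0.001,0,-0.1,-0.3],
])

```text
t: 6.55
tcp_pos: [0.484, 0.0712, 0.2757]
ee_rot: [-0.003, -0.127, 0.992, -0.001]
force: [-1.4, -0.7, -2.4]
grip_width: 0.323
```

Request:
apply_moves([
  [0.006,0.024,-0.001,0,0,-0.3],
  [0.006,0.024,-0.001,0,0,-0.3],
  [0.006,0.024,0,0,0,-0.3],
  [0.006,0.024,0,0,0,-0.2],
  [0.004,0.02,0,0,0,-0.2],
])

```text
t: 7.05
tcp_pos: [0.4223, 0.1847, 0.2783]
ee_rot: [-0.002, -0.141, 0.99, 0.0]
force: [-0.4, -0.5, -2.8]
grip_width: 0.33
```

Request:
apply_moves([
  [0.004,0.02,0,0,0,0],
  [0,0.02,0,0,0,0],
  [0,0.01,0,0,0,0],
  [0,0,0,0,0,0],
])

```text
t: 7.45
tcp_pos: [0.4008, 0.2384, 0.2788]
ee_rot: [-0.002, -0.145, 0.989, 0.001]
force: [-0.2, -0.2, -2.4]
grip_width: 0.327
```

Run:
```python
from h import *
s,M=go((.4144,.2273,0.279),16.2)
a=save('scene','s3.png');b=save('side','d3.png')
o=np.hstack([cv2.resize(a['color'][140:340,320:520],(400,400)),cv2.resize(b['color'][240:480,120:360],(400,400))])
cv2.imwrite('pics/c3.png',o[:,:,::-1])
```

```text
t 7.45 pos [0.4008 0.2384 0.2788] j [ 0.36 -0.2   1.82  0.    1.53 -1.5 ] F [-0.2 -0.2 -2.4] w 0.327
yaw 16.67 shift tool [-0.0098 -0.0145 -0.0003] turn [ 0.2  -0.24  0.47]
```

View pics/c3.png

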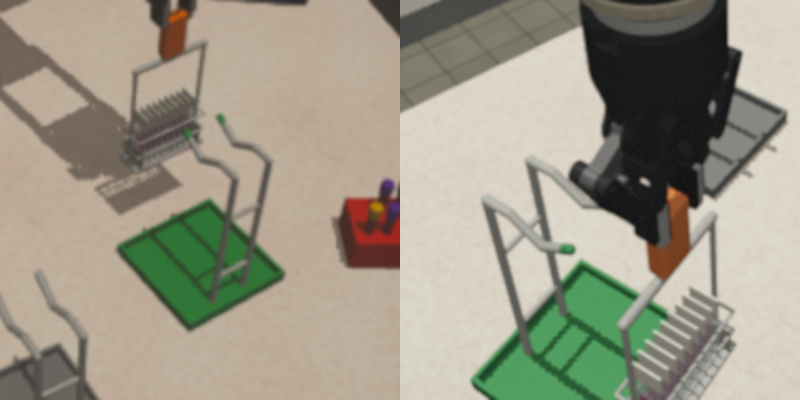

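Scene shows the rack level in front of the green tips ((187,133) and (221,118) in the crop), bar above the tips. Aligning, then checking before entering.

Request:
apply_moves([
  [0,-0.008,0,0.1,-0.1,0.3],
  [0,-0.007,0,0.1,-0.1,0.2],
  [0,0,0,0,0,0],
])

```text
t: 7.85
tcp_pos: [0.4069, 0.2195, 0.2785]
ee_rot: [-0.0, -0.138, 0.99, -0.001]
force: [0.8, -0.5, -2.6]
grip_width: 0.329
```

```bash
python3 -c "
from h import *
go((.520,.258,0.279),16.2)"
```

```text
t 7.85 pos [0.4069 0.2195 0.2785] j [ 0.33 -0.22  1.84 -0.    1.52 -1.52] F [ 0.8 -0.5 -2.6] w 0.329
yaw 15.91 shift tool [-0.1193  0.006  -0.0006] turn [-0.14 -0.04 -0.29]
```

Request:
apply_moves([
  [-0.01,0.003,0,0,0,-0.2],
  [-0.018,0.002,0,0,0,0],
  [-0.018,0.001,0,0,0,0],
  [-0.018,0,0,0,0,0],
  [-0.01,0,0,0,0,0],
])

```text
t: 8.35
tcp_pos: [0.4814, 0.2454, 0.2788]
ee_rot: [0.001, -0.138, 0.99, -0.001]
force: [-0.3, 0.7, -3.7]
grip_width: 0.32
```

```bash
python3 -c "
from h import *
go((.520,.258,0.279),16.2)"
```

```text
t 8.35 pos [0.4814 0.2454 0.2788] j [ 0.33 -0.02  1.66 -0.    1.5  -1.52] F [-0.3  0.7 -3.7] w 0.32
yaw 15.87 shift tool [-0.0405  0.0015 -0.0002] turn [-0.1   0.1  -0.33]
```

Request:
apply_moves([
  [-0.018,0.001,0,0,0,-0.2],
  [-0.015,0.0005,0,0,0,-0.2],
  [-0.005,0,0,0,0,0],
  [0,0,0,0,0,0],
])

```text
t: 8.75
tcp_pos: [0.5208, 0.2579, 0.2773]
ee_rot: [-0.0, -0.141, 0.99, -0.001]
force: [-0.1, -0.7, -2.4]
grip_width: 0.325
```

Run:
```python
from h import *
s,M=go((.520,.258,0.238),16.2)
a=save('scene','s4.png');b=save('side','d4.png')
o=np.hstack([cv2.resize(a['color'][140:340,320:520],(400,400)),cv2.resize(b['color'][240:480,120:360],(400,400))])
cv2.imwrite('pics/c4.png',o[:,:,::-1])
```

```text
t 8.75 pos [0.5208 0.2579 0.2773] j [ 0.33  0.08  1.56 -0.    1.51 -1.53] F [-0.1 -0.7 -2.4] w 0.325
yaw 16.21 shift tool [0.0007 0.0004 0.0393] turn [-0.08 -0.03  0.01]
```

View pics/c4.png

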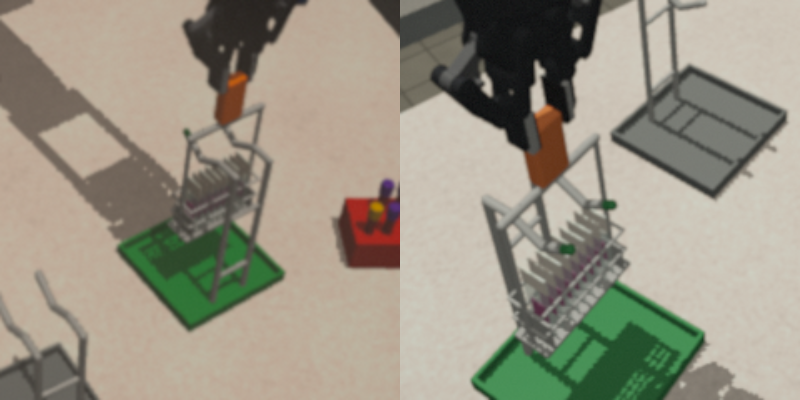

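Bar is over the V of the green prongs, slides under them, rack level. Lowering.

Request:
apply_moves([
  [0,0,0.008,0,0,0],
  [0,0,0.01,0,0,0],
  [0,0,0.008,0,0,0],
  [0,0,0.005,0,0,0],
  [0,0,0,0,0,0],
])

```text
t: 9.35
tcp_pos: [0.5177, 0.2572, 0.2432]
ee_rot: [-0.001, -0.141, 0.99, -0.001]
force: [0.6, 0.3, -3.6]
grip_width: 0.326
```

```bash
python3 -c "
from h import *
go((.520,.258,0.238),16.2)"
```

```text
t 9.35 pos [0.5177 0.2572 0.2432] j [ 0.33  0.09  1.61 -0.    1.45 -1.53] F [ 0.6  0.3 -3.6] w 0.326
yaw 16.24 shift tool [-0.0025  0.0001  0.0052] turn [-0.09 -0.13  0.04]
```

Request:
apply_moves([
  [-0.001,0,0.003,0,0,0],
  [0,0,0.003,0,0,0],
  [0,0,0,0,0,0],
])

```text
t: 9.65
tcp_pos: [0.5199, 0.258, 0.24]
ee_rot: [0.001, -0.141, 0.99, -0.001]
force: [-0.7, 0.2, -2.3]
grip_width: 0.324
```

```bash
python3 -c "
from h import *
go((.520,.258,0.238),16.2)"
```

```text
t 9.65 pos [0.5199 0.258  0.24  ] j [ 0.33  0.09  1.61 -0.    1.44 -1.53] F [-0.7  0.2 -2.3] w 0.324
yaw 16.25 shift tool [-0.0001 -0.      0.002 ] turn [-0.08  0.12  0.05]
```

Request:
apply_moves([
  [0,0,0.003,0,0,0],
  [0,0,0.002,0,0,0],
  [0,0,0,0,0,0],
])

```text
t: 9.95
tcp_pos: [0.521, 0.2583, 0.2403]
ee_rot: [0.004, -0.141, 0.99, -0.0]
force: [-2.4, -1.0, -1.3]
grip_width: 0.328
```

Request:
apply_moves([
  [0,0,0.002,0,0,0],
  [0,0,0,0,0,0],
])

```text
t: 10.15
tcp_pos: [0.5215, 0.2585, 0.2404]
ee_rot: [0.005, -0.141, 0.99, -0.0]
force: [-3.0, -1.3, -1.6]
grip_width: 0.323
```

```bash
python3 -c "
from h import *
go((.520,.258,0.238),16.2)"
```

```text
t 10.15 pos [0.5215 0.2585 0.2404] j [ 0.33  0.09  1.61 -0.    1.43 -1.53] F [-3.  -1.3 -1.6] w 0.323
yaw 16.26 shift tool [ 0.0016 -0.0001  0.0024] turn [-0.08  0.53  0.06]
```

The bar touches the rear slope (force toward -x), about 2 mm high. Shifting toward the tips and settling.

Request:
apply_moves([
  [0.004,0,0,0,0.4,0],
  [0.004,0,0.001,0,0.2,0],
  [0,0,0.002,0,0,0],
  [0,0,0,0,0,0],
])

```text
t: 10.55
tcp_pos: [0.515, 0.2566, 0.2379]
ee_rot: [0.002, -0.141, 0.99, -0.0]
force: [0.3, -0.2, -2.6]
grip_width: 0.322
```

```bash
python3 -c "
from h import *
go((.516,.257,0.238),16.2)"
```

```text
t 10.55 pos [0.515  0.2566 0.2379] j [ 0.33  0.08  1.63 -0.    1.43 -1.53] F [ 0.3 -0.2 -2.6] w 0.322
yaw 16.26 shift tool [-0.001   0.0001 -0.0001] turn [-0.07  0.17  0.06]
```

Request:
apply_moves([
  [0,0,0.002,0,0,0],
  [0,0,0.002,0,0,0],
  [0,0,0,0,0,0],
])

```text
t: 10.85
tcp_pos: [0.5164, 0.2571, 0.2376]
ee_rot: [0.004, -0.141, 0.99, -0.0]
force: [-1.0, -0.9, -2.0]
grip_width: 0.323
```

```bash
python3 -c "
from h import *
go((.516,.257,0.238),16.2)"
```

```text
t 10.85 pos [0.5164 0.2571 0.2376] j [ 0.33  0.08  1.63 -0.    1.42 -1.53] F [-1.  -0.9 -2. ] w 0.323
yaw 16.26 shift tool [ 0.0004  0.     -0.0004] turn [-0.07  0.47  0.06]
```

Request:
apply_moves([
  [0.002,0,0.001,0,0.3,0],
  [0,0,0.001,0,0,0],
  [0,0,0,0,0,0],
])

```text
t: 11.15
tcp_pos: [0.5159, 0.2569, 0.2375]
ee_rot: [0.004, -0.141, 0.99, 0.0]
force: [-1.7, -0.5, 0.3]
grip_width: 0.325
```

Request:
apply_moves([
  [0,0,0,0,0,0],
  [0,0,0,0,0,0],
  [0,0,0,0,0,0],
  [0,0,0,0,0,0],
  [0,0,0,0,0,0],
], claw=1)

```text
t: 11.65
tcp_pos: [0.5153, 0.2568, 0.2353]
ee_rot: [0.002, -0.141, 0.99, -0.0]
force: [-0.4, -0.5, -0.6]
grip_width: 1.001
```

Request:
apply_moves([
  [0,0,0,0,0,0],
  [0,0,0,0,0,0],
  [0,0,0,0,0,0],
])

```text
t: 11.95
tcp_pos: [0.5153, 0.2568, 0.235]
ee_rot: [0.002, -0.141, 0.99, -0.0]
force: [-0.2, 0.5, 1.2]
grip_width: 1.0
```

Run:
```python
from h import *
s,M=go((.516,.257,0.238),16.2)
w=save('wrist','w5.png');b=save('side','d5.png')
cv2.imwrite('pics/c5.png',np.hstack([cv2.resize(w['color'],(400,300)),cv2.resize(b['color'][240:420,120:360],(400,300))])[:,:,::-1])
```

```text
t 11.95 pos [0.5153 0.2568 0.235 ] j [ 0.33  0.08  1.63 -0.    1.42 -1.53] F [-0.2  0.5  1.2] w 1.0
yaw 16.25 shift tool [-0.0008 -0.     -0.003 ] turn [-0.05  0.26  0.05]
```

View pics/c5.png

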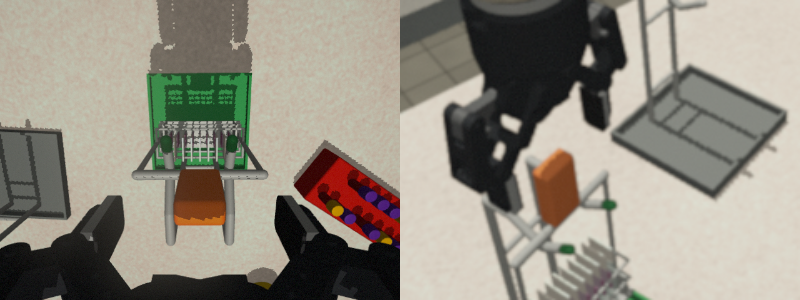

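Released: the rack hangs on both prongs, centred between the fingers. Retreating straight up.

Request:
apply_moves([
  [0,0,-0.015,0,0,0],
  [0,0,-0.025,0,0,0],
  [0,0,-0.04,0,0,0],
  [0,0,-0.04,0,0,0],
  [0,0,0,0,0,0],
])

```text
t: 12.55
tcp_pos: [0.5138, 0.2565, 0.3625]
ee_rot: [0.002, -0.141, 0.99, -0.0]
force: [0.5, -0.5, 0.7]
grip_width: 1.008
```

Request:
apply_moves([
  [0.04,0,-0.02,0,0,0],
  [0.04,0,-0.02,0,0,0],
  [0.04,0,0,0,0,0],
  [0,0,0,0,0,0],
  [0,0,0,0,0,0],
])

```text
t: 13.05
tcp_pos: [0.3958, 0.2219, 0.4055]
ee_rot: [0.002, -0.141, 0.99, -0.0]
force: [0.4, 0.6, -1.0]
grip_width: 1.0
```

Run:
```python
from h import *
s,M=go((.516,.257,0.238),16.2)
a=save('scene','s6.png');b=save('side','d6.png')
hs=((3,150,80),(15,255,255))
x=[q for q in blobs(a['color'],*hs)[2] if 300<q[3][0]<560 and 150<q[3][1]<330];y=[q for q in blobs(b['color'],*hs,minA=50)[2]]
print([(q[1],q[3]) for q in x],[(q[1],q[3]) for q in y])
x=max(x,key=lambda q:q[1]);y=max(y,key=lambda q:q[1]);print(tri(a,x[3],b,y[3]))
y=max(blobs(b['color'],(105,120,50),(125,255,255))[2],key=lambda q:q[1]*(abs(q[3][0]-482)<15));print('blue',y[1:])
cv2.imwrite('pics/c6.png',np.hstack([cv2.resize(a['color'][140:340,320:520],(400,400)),cv2.resize(b['color'][240:480,120:360],(400,400))])[:,:,::-1])
```

```text
t 13.05 pos [0.3958 0.2219 0.4055] j [ 0.34 -0.25  1.63 -0.    1.76 -1.52] F [ 0.4  0.6 -1. ] w 1.0
yaw 16.23 shift tool [-0.1244  0.0002  0.1681] turn [-0.04  0.28  0.03]
[(np.int32(223), array([431.65470852, 200.14798206])), (np.int32(18), array([504.66666667, 243.5       ])), (np.int32(40), array([509.55, 250.  ])), (np.int32(6), array([530. , 242.5])), (np.int32(21), array([540.71428571, 244.04761905])), (np.int32(33), array([546.3030303 , 248.66666667])), (np.int32(5), array([495.2, 251.6])), (np.int32(15), array([499.93333333, 252.13333333])), (np.int32(9), array([526.77777778, 251.66666667])), (np.int32(15), array([535.33333333, 253.93333333])), (np.int32(5), array([553.8, 253.2])), (np.int32(6), array([496.5, 257.5])), (np.int32(656), array([532.19512195, 267.3429878 ]))] [(np.int32(845), array([213.20236686, 352.13846154]))]
(array([0.65401957, 0.31741017, 0.17590464]), np.float64(0.22629579703425035))
blue (np.int32(467), array([472, 190,  22,  31], dtype=int32), array([482.36616702, 205.05567452]))
```

View pics/c6.png

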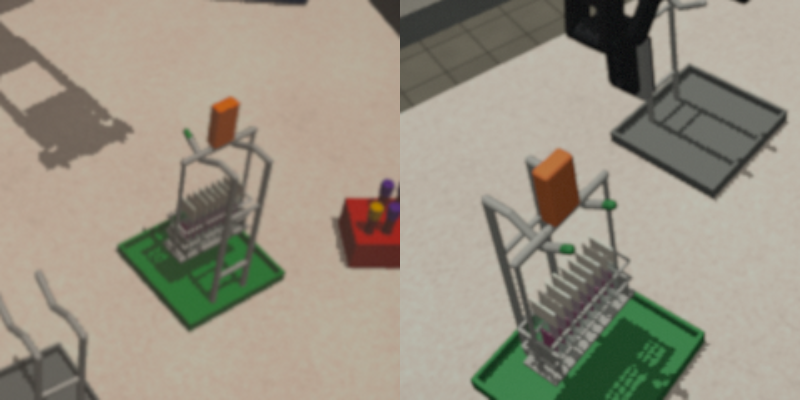

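The orange blob match picked up the red tube rack in the scene view. I'll redo it with the right blob, (431.7,200.1), and hand in only if it agrees.

Run:
```python
from h import *
p,e=tri(load('s6.png'),(431.65,200.15),load('d6.png'),(213.2,352.14)); print(p,e)
if np.hypot(*(p[:2]-[.517,.257]))<.01 and .233<p[2]<.253: print('closing',arm.close_job())
```

```text
[0.51670998 0.25860603 0.24474596] 0.0019099961138839385
the job is handed in; nothing more can be done
closing None
```

I lifted the orange rack off its grey hook, carried it level and hung it on the green stand's two prongs. I then backed the gripper off and handed the job in at about 13 s.

- **Final position:** the two cameras put the grip at (0.517, 0.259, 0.245). The estimated seat is (0.516–0.520, 0.257), and a hung grip should be at 0.243 m high. The last pictures show the bar across both prongs and the rack upright.
- **Blue rack:** its grip is at the same pixel position in the side view as at the start (482.4, 205.1), so it did not move.
- **Seat estimate was off:** my first estimate from the tips was about 4 mm too far in. The bar touched the rear slope on the way down, which showed as a sideways force of about 3 N. I moved it back towards the tips before releasing.
- **A check that failed:** the final automatic position check first matched the red tube rack instead of the orange grip and gave a nonsense point with a 226 mm ray gap. With the correct blob the gap was 1.9 mm, and I handed in on that result.

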